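# Put together the tiered pastry stand on the café bar

### The arm

A 6-joint arm with a two-finger parallel gripper is mounted at the origin on the work surface. World frame = base frame: x ahead of the robot, y to its left, z up, the work surface at z = 0. Lengths are in mm, angles in rad, forces in N, time in s.
With the tool pointing down it reaches from about 350 to 875 mm from the base axis. Payload 4.2 kg.
Tool frame: the origin (TCP) lies at the very end of the fingers, on their centre line; the grasp point (between the pads) lies 19 mm behind it (arm.tcp_to_grasp is the x of the grasp point in the tool frame, in mm); x points along the fingers, z is the direction in which the jaws open and shut, and the axes are right-handed (so a half turn about x gives the same grasp; the last joint's range is limited). The gripper opens to 85 mm and grips with 20 to 120 N. Pads are 22 mm wide; open, the fingers measure 114 mm over their backs; the gripper's body (76 mm by 85 mm) begins 54 mm behind the grasp point. The pads swing forward as they close: fully open they stand 13 mm farther back than shut.
Start: joints at [1.494, 0.385, 0.008, 0, -1.194, -0.259], TCP at [205.92, 590.081, 231.312] pointing down, gripper open.
Joint ranges: [-3.14, 3.14], [-1.21, 2.06], [-1.07, 1.41], [-3.16, 2.05], [-2.99, -0.16], [-3.1, 3.1]. Speed limits (rad/s): [2.79, 2.79, 3.14, 3.14, 3.14, 3.14].

### API

Orientations are given as a unit quaternion [x, y, z, w].
In Python, from bench import status, get_image, job, arm gives the robot as it stands.
- The arm moves only by the tool apply_moves, never from a script. Its argument "targets" is text: rows parted by semicolons, each of 5 numbers parted by spaces: the shift along the tool's x, y, z in mm, then the turn about the tool's x in degrees, then the gripper's target within -1 to 1 (shut at 1, half-way at 0, fully open at -1). In form: dx dy dz spin hand; .... A call has 1 to 10 rows; each row is the pose to reach, as a shift and turn from the pose commanded when the call began, along the tool's axes at that moment; what a row does not reach only later rows make up. A row lasts 1/12 s, in which the tool goes at most 41.7 mm and 7.16 degrees, less where a joint would pass 70% of its speed; a pose out of reach is approached as far as the arm can. A call with a gripper value outside its range is refused whole. The fingers move at their own pace and stop on an object; the grip force is fixed at half the most. Time passes only in rows, so rows that repeat a pose let the fingers close. It gives the time, the measured TCP pose, the force and the opening at its end, in the units of the state.
- status.read_state(): the state, without advancing time (a new reading comes with each control period).
- get_image(name): name is "scene" or "top"; returns a dict with "img" (384x512x3 uint8, red, green, blue), "mtx" (3x3 intrinsics, pixels), "k1" (the pictures are not rectified: a ray, as slopes to the right and down, at radius r is drawn at 1 + k1 r^2 times it, then the intrinsics apply), "world_from_camera" (4x4, takes a point from camera to world coordinates). Camera axes: x right, y down, z forward; pixel columns grow to the right and rows downward; lengths in mm; the calibration is good to about 2 mm. A picture is of the moment at which its call begins. There is no depth.
- job.job_done(): hands the job in, once; it reports no verdict.
The state is a dict: "clock": time; "joints": joint angles; "joint_vel": joint speeds; "joint_efforts": joint torques, N m; "position": TCP position; "ee_rot": TCP orientation; "contact_force": force on the tool from outside, world axes, zero at the start; "wrist_torque": the same for the moment, N m; "gripper_width": finger opening in mm.
Only numpy, scipy, OpenCV 4.12 (cv2) and the standard library are available. Lean on these libraries where they do the work, as an engineer would, in place of code of your own. Each camera call takes 0.05 s, during which the arm holds its last target.

### The job

Put the three-tier pastry stand together on its metal foot where the foot stands: first the large tier on the foot, then the medium one on that, then the small one, and last the wooden knob on top. Let each part drop fully home over the spigot below it so that it sits level before you fetch the next, and leave the two shakers and the toothpick pot standing where they are.

Things in the scene. Friction and masses are not known exactly. Their poses are not given: they have to be found in the camera images.
- foot: the foot of the stand, fixed to the counter: dark metal disc 90 mm in diameter and 14 mm high, with a short steel stub 32 mm in diameter that ends in a flat shoulder 30 mm above the counter, from which a 12 mm thick spigot with a conical nose stands up 13 mm more (tip at 43 mm). Origin: centre of the underside; z up
- tier_large: large tier, loose: round wooden plate, diameter 160 mm, 20 thick; central steel spindle (grip here), diameter 32, from 20 to 65 mm above the underside, ends in a flat shoulder; above it a 12 mm thick cone-nosed spigot, tip at 78. Socket under its middle, 22 wide, 14 deep, drops over the spigot below (5 mm play), underside resting on the shoulder. 340 g +-30%. Origin: centre of underside, z up
- tier_medium: medium tier, loose: round wooden plate, diameter 130 mm, 20 thick; central steel spindle (grip here), diameter 32, from 20 to 65 mm above the underside, ends in a flat shoulder; above it a 12 mm thick cone-nosed spigot, tip at 78. Socket under its middle, 22 wide, 14 deep, drops over the spigot below (5 mm play), underside resting on the shoulder. 260 g +-30%. Origin: centre of underside, z up
- tier_small: small tier, loose: round wooden plate, diameter 100 mm, 20 thick; central steel spindle (grip here), diameter 32, from 20 to 65 mm above the underside, ends in a flat shoulder; above it a 12 mm thick cone-nosed spigot, tip at 78. Socket under its middle, 22 wide, 14 deep, drops over the spigot below (5 mm play), underside resting on the shoulder. 190 g +-30%. Origin: centre of underside, z up
- finial: the wooden knob that tops the stand, loose, standing upright: plain round wooden cylinder 40 mm in diameter with a domed top, 62 mm high in all, straight-sided up to 50 mm, without a plate. In its underside is the same socket, 22 mm wide and 14 mm deep. About 80 g. Origin: centre of the underside; z up
- shaker_a: bystander: white ceramic shaker with steel cap, 38 mm in diameter, 64 mm high, loose, 150 g. Origin: centre of the underside
- shaker_b: bystander: glass shaker with steel cap, 38 mm in diameter, 67 mm high, loose, 150 g. Origin: centre of the underside
- pick_pot: bystander: terracotta pot of toothpicks, 40 mm in diameter, 68 mm high with the picks, loose, 150 g. Origin: centre of the underside

How it is judged (in metres and radians):
On the way, in this order (a step that is already met when the one before it is completed fails the run):
1. the large tier sits down on the foot, let go, with all below it still in place (horizontal distance between tier_large and foot below 0.01 m and z of tier_large in the frame of foot between 0.025 and 0.035 m and angle between tier_large's own z axis and vertical below 0.08 rad and linear speed of tier_large below 0.02 m/s and angular speed of tier_large below 0.2 rad/s and contact force between tier_large and the fingers below 0.1 N), for 0.2 s.
2. the medium tier sits down on the large one, let go, with all below it still in place (horizontal distance between tier_large and foot below 0.01 m and z of tier_large in the frame of foot between 0.025 and 0.035 m and angle between each of tier_large, tier_medium's own z axis and vertical below 0.08 rad and horizontal distance between tier_medium and tier_large below 0.01 m and z of tier_medium in the frame of tier_large between 0.06 and 0.07 m and linear speed of tier_medium below 0.02 m/s and angular speed of tier_medium below 0.2 rad/s and contact force between tier_medium and the fingers below 0.1 N), for 0.2 s.
3. the small tier sits down on the medium one, let go, with all below it still in place (horizontal distance between tier_large and foot below 0.01 m and z of tier_large in the frame of foot between 0.025 and 0.035 m and angle between each of tier_large, tier_medium, tier_small's own z axis and vertical below 0.08 rad and horizontal distance between tier_medium and tier_large below 0.01 m and z of tier_medium in the frame of tier_large between 0.06 and 0.07 m and horizontal distance between tier_small and tier_medium below 0.01 m and z of tier_small in the frame of tier_medium between 0.06 and 0.07 m and linear speed of tier_small below 0.02 m/s and angular speed of tier_small below 0.2 rad/s and contact force between tier_small and the fingers below 0.1 N), for 0.2 s.
4. the wooden knob sits down on the small tier, let go, with all below it still in place (horizontal distance between tier_large and foot below 0.01 m and z of tier_large in the frame of foot between 0.025 and 0.035 m and angle between each of tier_large, tier_medium, tier_small, finial's own z axis and vertical below 0.08 rad and horizontal distance between tier_medium and tier_large below 0.01 m and z of tier_medium in the frame of tier_large between 0.06 and 0.07 m and horizontal distance between tier_small and tier_medium below 0.01 m and z of tier_small in the frame of tier_medium between 0.06 and 0.07 m and horizontal distance between finial and tier_small below 0.01 m and z of finial in the frame of tier_small between 0.06 and 0.07 m and linear speed of finial below 0.02 m/s and angular speed of finial below 0.2 rad/s and contact force between finial and the fingers below 0.1 N), for 0.2 s.
At the end, for the whole second after the job is handed in: Large tier on foot, medium on large, small on medium, knob on small: each with its axis within 10 mm of the part below, underside within 5 mm of that part's shoulder (30 mm above the foot's origin, 65 mm above a tier's), tilted less than 0.08 rad; all let go and at rest (all of step 4 and linear speed of each of tier_large, tier_medium, tier_small below 0.02 m/s and angular speed of each of tier_large, tier_medium, tier_small below 0.2 rad/s and contact force between each of tier_large, tier_medium, tier_small and the fingers below 0.1 N); the robot touches nothing.
It fails at once if a shaker or the toothpick pot is shifted by more than 30 mm or tipped over (distance of any of shaker_a, shaker_b, pick_pot from where it was at the start of the episode above 0.03 m or angle between any of shaker_a, shaker_b, pick_pot's own z axis and vertical above 0.5 rad).
It also fails if it takes over 120 s, if anything falls off the work surface, if the arm or the gripper's body presses on something with over 40 N, if the wrist force passes 120 N, or if a joint passes its speed limit or range.

## Working session

There is one attempt and no reset: what is moved stays moved. The work goes in short steps, Python scripts to look and compute and a tool call to move; the robot and the scene stay as the last step left them, time stands still between calls to the robot, and variables do not carry over. Pictures are saved under pics/ and viewed, and the job is handed in when it is done.

Besides the shell and the picture viewer there is one more tool, called after "Emit:" in YAML: its name, and indented under it one key for each argument. apply_moves: Moves the arm, as the interface text tells. Its arguments: {"type":"object","properties":{"targets":{"type":"string"}},"required":["targets"]}

```bash
ls; mkdir -p pics; cat > h.py <<'E'
import cv2,numpy as np
from bench import status,get_image,job,arm
def snap(name,fn):
    d=get_image(name); cv2.imwrite('pics/'+fn+'.png',cv2.cvtColor(d['img'],cv2.COLOR_RGB2BGR)); 
    np.savez('/tmp/'+fn+'.npz',**{k:d[k] for k in d}); return d
def load(fn): return dict(np.load('/tmp/'+fn+'.npz'))
def ray(d,u,v):
    K=np.array(d['mtx']);k=float(d['k1'])
    x=(u-K[0,2])/K[0,0];y=(v-K[1,2])/K[1,1]
    rd=np.hypot(x,y);r=rd
    for _ in range(50): r=rd/(1+k*r*r)
    s=r/rd if rd>0 else 1
    T=np.array(d['world_from_camera'])
    return T[:3,3],T[:3,:3]@np.array([x*s,y*s,1])
def atz(d,u,v,z):
    o,r=ray(d,u,v);return o+r*(z-o[2])/r[2]
def proj(d,P):
    T=np.linalg.inv(np.array(d['world_from_camera']));P=np.atleast_2d(P)
    c=P@T[:3,:3].T+T[:3,3];x=c[:,:2]/c[:,2:];r2=(x**2).sum(1,keepdims=True)
    x=x*(1+float(d['k1'])*r2);K=np.array(d['mtx'])
    return x*[K[0,0],K[1,1]]+[K[0,2],K[1,2]]
E
python3 - <<'E'
from h import *
print(status.read_state())
for n in('scene','top'):
    d=snap(n,n+'0');print(n,d['mtx'],d['k1'],np.round(d['world_from_camera'],3))
E
```

```text
pics
{'clock': 0.0, 'joints': array([ 1.49359584e+00,  3.85593646e-01,  6.59202033e-03, -5.21588775e-04,
       -1.19399699e+00, -2.58592873e-01]), 'joint_vel': array([-0.00030436, -0.00058958, -0.00093518,  0.00181159,  0.00021188,
        0.00176485]), 'joint_efforts': array([ 6.64131244e-05, -3.92283404e+01,  1.88393658e+01,  4.18615535e+00,
       -4.76354515e-03,  4.66448554e-06]), 'position': array([205.73542973, 589.5332321 , 230.18261828]), 'ee_rot': array([-0.57593261, -0.40887054,  0.57719285, -0.40984744]), 'contact_force': array([-0.38690265,  0.4105711 , -0.0620024 ]), 'wrist_torque': array([-0.02565171, -0.04605504,  0.00514268]), 'gripper_width': 85.42734904650995}
scene [[369.36190729   0.         251.41227935]
 [  0.         369.36190729 192.95978773]
 [  0.           0.           1.        ]] -0.08819136625356627 [[ 2.370000e-01  6.700000e-01 -7.030000e-01  1.146699e+03]
 [ 9.720000e-01 -1.700000e-01  1.650000e-01 -1.485330e+02]
 [-9.000000e-03 -7.220000e-01 -6.920000e-01  6.390920e+02]
 [ 0.000000e+00  0.000000e+00  0.000000e+00  1.000000e+00]]
top [[415.57335105   0.         257.87133757]
 [  0.         415.57335105 187.52936402]
 [  0.           0.           1.        ]] 0.048759297430266524 [[-5.000000e-03 -9.810000e-01  1.940000e-01  3.498700e+02]
 [-1.000000e+00  3.000000e-03 -1.200000e-02 -2.333000e+00]
 [ 1.100000e-02 -1.940000e-01 -9.810000e-01  1.101775e+03]
 [ 0.000000e+00  0.000000e+00  0.000000e+00  1.000000e+00]]
```

View pics/scene0.png

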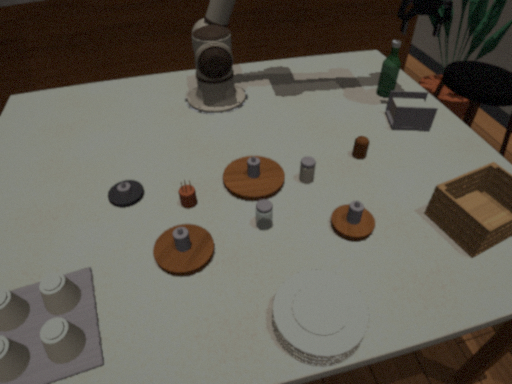

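View pics/top0.png

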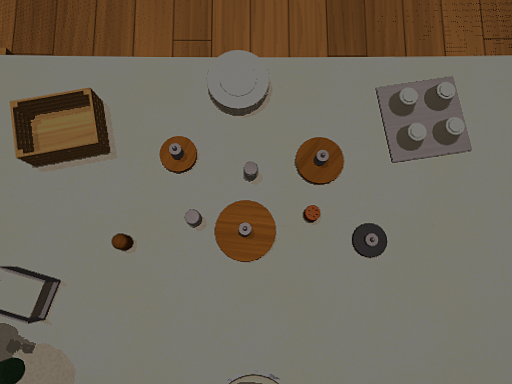

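The top view shows the large tier (245,230), medium (320,160), small (178,154), foot (370,240) and knob (121,242). The shakers are at (251,171) and (193,217), the pot at (312,213). Next I'll enlarge these to measure them.

```bash
python3 - <<'E'
from h import *
def grid(n,pts,h,out):
    im=cv2.imread(f'pics/{n}.png');t=[]
    for u,v in pts:
        c=im[v-h:v+h,u-h:u+h]; t.append(cv2.convertScaleAbs(cv2.resize(c,(250,250),interpolation=cv2.INTER_NEAREST),alpha=1.6))
    while len(t)%3: t.append(np.zeros_like(t[0]))
    cv2.imwrite(f'pics/{out}.png',np.vstack([np.hstack(t[i:i+3]) for i in range(0,len(t),3)]))
grid('top0',[(245,230),(320,160),(178,154),(370,240),(121,242),(312,213)],36,'g1')
grid('scene0',[(254,175),(184,248),(353,220),(126,192),(361,147),(188,195)],36,'g2')
E
```

```text
(no output)
```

View pics/g1.png

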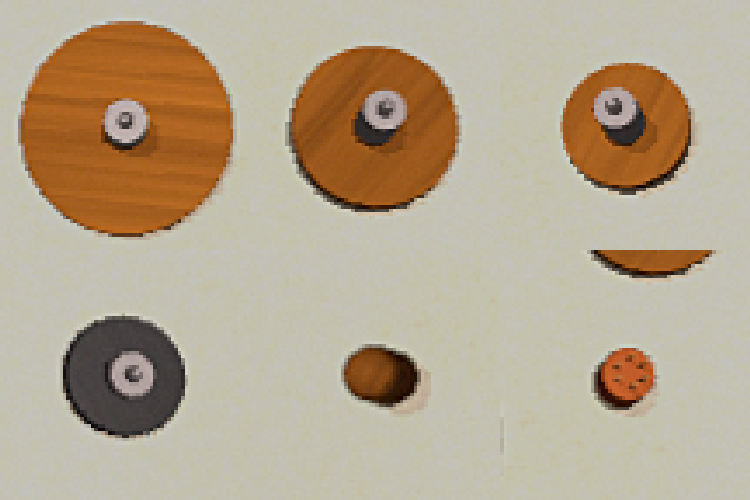

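View pics/g2.png

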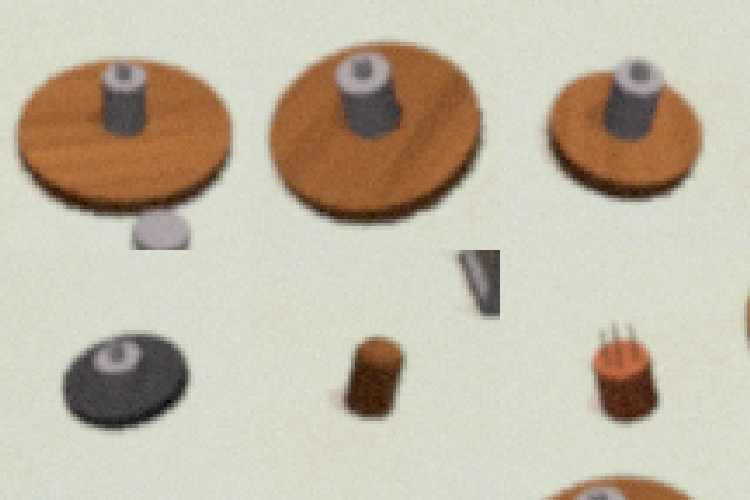

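```bash
cat > m.py <<'E'
from h import *
def hsv(d): return cv2.cvtColor(cv2.cvtColor(cv2.GaussianBlur(d['img'],(3,3),0),cv2.COLOR_RGB2BGR),cv2.COLOR_BGR2HSV)
def model(kind):
    a=np.linspace(0,2*np.pi,60,endpoint=False)
    c=lambda r,z:np.c_[r*np.cos(a),r*np.sin(a),0*a+z]
    if kind=='foot': return np.vstack([c(45,0),c(45,14),c(16,30),c(6,34)])
    if kind=='finial': return np.vstack([c(20,0),c(20,50),c(14.5,58.5),c(8,61.3),c(0,62)])
    if kind in('a','b','p'): 
        h={'a':64,'b':67,'p':52}[kind];r=20 if kind=='p' else 19
        return np.vstack([c(r,0),c(r,h)])
    r={'L':80,'M':65,'S':50}[kind]
    return np.vstack([c(r,0),c(r,20),c(16,65),c(6,70)])
E
python3 - <<'E'
from m import *
seed={'L':(245,230),'M':(320,160),'S':(178,154),'foot':(370,240),'finial':(121,242),'p':(312,213),'a':(251,171),'b':(193,217)}
D=load('top0');Sc=load('scene0')
H=cv2.cvtColor(cv2.cvtColor(D['img'],cv2.COLOR_RGB2BGR),cv2.COLOR_BGR2HSV);g=D['img'].astype(int)
# pixel values
for k,(u,v) in seed.items():
    print(k,D['img'][v,u],D['img'][v,u+5])
print('bg',D['img'][260,300])
for k in('L','M','S','foot'):
    u,v=seed[k];z=30 if k=='foot' else 65
    pt=g[v-14:v+15,u-14:u+15]
    sat=pt.max(2)-pt.min(2)
    m=((sat<30)&(pt.max(2)>110)).astype(np.uint8)
    n,l,s,c=cv2.connectedComponentsWithStats(m)
    i=1+np.argmax(s[1:,4]); mm=(l==i).astype(np.uint8)
    ct,_=cv2.findContours(mm,cv2.RETR_EXTERNAL,cv2.CHAIN_APPROX_NONE)
    M=cv2.moments(cv2.drawContours(mm.copy(),ct,-1,1,-1),True)
    cu,cv_=M['m10']/M['m00']+u-14,M['m01']/M['m00']+v-14
    print(k,'shoulder px',cu,cv_,s[i],'pos',np.round(atz(D,cu,cv_,z),1))
E
```

```text
L [34 31 30] [106 100 102]
M [104  95  92] [100  95  95]
S [20 18 17] [39 31 28]
foot [25 23 22] [110 101  98]
finial [78 42 15] [53 27  8]
p [119  58  25] [88 59 32]
a [112 103 100] [70 64 63]
b [114 104 103] [108  99  97]
bg [122 121 111]
L shoulder px 244.43518518518516 228.16666666666666 [ 8  7 12 12 83] pos [451.6  19.   65. ]
M shoulder px 321.6521739130435 156.23913043478262 [12  4 10 11 45] pos [ 636.8 -180.2   65. ]
S shoulder px 174.84615384615384 148.69230769230768 [ 5  3 12 11 64] pos [657.5 198.6  65. ]
foot shoulder px 371.51020408163265 239.41836734693877 [10  8 12 11 61] pos [ 425.4 -306.1   30. ]
```

```bash
cat >> m.py <<'E'
from scipy.optimize import minimize
def mask(d,kind):
    b=cv2.GaussianBlur(d['img'],(3,3),0).astype(int)
    sat=b.max(2)-b.min(2)
    if kind in 'LMS' or kind=='finial' or kind=='p': return None
def edges_score(d,kind,p,z0=0,G=None):
    pass
def contour(d,kind,x,y,z=0):
    P=model(kind)+[x,y,z]; n=60
    groups={'foot':[slice(0,120)],'finial':[slice(0,300)]}.get(kind,[slice(0,120)])
    gs=[cv2.convexHull(proj(d,P[g]).astype(np.float32))[:,0] for g in groups]
    if kind in('foot','L','M','S'): gs.append(proj(d,P[120:180]))
    return gs
def dense(poly,n=240):
    q=np.vstack([poly,poly[:1]]);s=np.r_[0,np.cumsum(np.hypot(*np.diff(q,axis=0).T))]
    t=np.linspace(0,s[-1],n,endpoint=False);return np.c_[np.interp(t,s,q[:,0]),np.interp(t,s,q[:,1])]
def fit(d,kind,x,y,z=0):
    im=cv2.GaussianBlur(d['img'],(0,0),1.0).astype(np.float32)
    gx=cv2.Sobel(im,cv2.CV_32F,1,0);gy=cv2.Sobel(im,cv2.CV_32F,0,1)
    G=np.sqrt((gx**2+gy**2).max(2));G=np.minimum(G,200)
    def f(p):
        s=0
        for c in contour(d,kind,p[0],p[1],z):
            c=dense(c).astype(np.float32)
            s-=cv2.remap(G,c[:,:1].copy(),c[:,1:].copy(),cv2.INTER_LINEAR).mean()
        return s
    best=min(((f((x+i,y+j)),x+i,y+j) for i in range(-15,16,2) for j in range(-15,16,2)))
    r=minimize(f,best[1:],method='Nelder-Mead',options=dict(initial_simplex=[best[1:],(best[1]+2,best[2]),(best[1],best[2]+2)]))
    return r.x,-r.fun
E
python3 - <<'E'
from m import *
T=load('top0');S=load('scene0')
seed={'L':(452,19),'M':(637,-180),'S':(657,199),'foot':(425,-306)}
for k,u,v in(('finial',121,242),('p',312,210),('a',251,165),('b',193,217)): seed[k]=tuple(atz(T,u,v,50)[:2])
# identify which shaker is white: leave
for k,(x,y) in seed.items():
    a,fa=fit(T,k,x,y);b,fb=fit(S,k,x,y)
    print(k,np.round(a,1),round(fa),np.round(b,1),round(fb),'mean',np.round((a+b)/2,1))
E
```

```text
L [451.2  18.5] 397 [449.9  19.9] 278 mean [450.6  19.2]
M [ 640.1 -181.6] 395 [ 639.3 -180. ] 293 mean [ 639.7 -180.8]
S [658.4 199.4] 393 [657.  200.6] 272 mean [657.7 200. ]
foot [ 426.1 -305.8] 376 [ 426.4 -304.2] 281 mean [ 426.3 -305. ]
finial [422.9 330.9] 199 [421.4 331.8] 191 mean [422.1 331.3]
p [ 492.7 -153.3] 198 [ 493.4 -153.2] 150 mean [ 493.1 -153.2]
a [605.8   4.8] 123 [602.8   6.1] 133 mean [604.3   5.5]
b [481.8 151.7] 116 [481.2 152.8] 115 mean [481.5 152.3]
```

```bash
cat > w.py <<'E'
from h import *
from scipy.spatial.transform import Rotation as Ro
def st():
    s=status.read_state();R=Ro.from_quat(s['ee_rot']).as_matrix()
    print('t',round(s['clock'],2),'pos',np.round(s['position'],1),'w',round(s['gripper_width'],1),'F',np.round(s['contact_force'],1),'T',np.round(s['wrist_torque'],2),'j',np.round(s['joints'],2));return s,R
def to(*p):
    s,R=st(); print('tool delta',np.round(R.T@(np.array(p)-s['position']),1))
E
python3 - <<'E'
from w import *
s,R=st();print(np.round(R,4));print(arm.tcp_to_grasp)
E
```

```text
t 0.1 pos [205.8 589.6 230.3] w 85.2 F [-0.6  0.2  0.8] T [-0.01 -0.01  0.02] j [ 1.49  0.39  0.01 -0.   -1.19 -0.26]
[[-5.000e-04  9.441e-01 -3.296e-01]
 [-1.900e-03 -3.296e-01 -9.441e-01]
 [-1.000e+00  2.000e-04  2.000e-03]]
-18.700000000000003
```

Emit:
apply_moves:
  targets: "0 20 22 -4 -1; 0 46 50 -10 -1; 0 73 80 -15 -1; 0 100 109 -19.25 -1; 0 127 139 -19.25 -1; 0 154 168 -19.25 -1; 0 181 198 -19.25 -1; 0 208 227 -19.25 -1; 0 235 257 -19.25 -1; 0 262 286 -19.25 -1"

```text
clock: 0.93
position: [359.0, 231.6, 231.2]
ee_rot: [0.5, 0.5, -0.5, 0.5]
contact_force: [0.9, 0.2, -0.1]
gripper_width: 85.2
```

```bash
python3 -c "
from w import *
s,R=st();print(np.round(R,3));to(450.6,19.2,150)"
```

```text
t 0.93 pos [359.  231.6 231.2] w 85.2 F [ 0.9  0.2 -0.1] T [ 0.02 -0.13 -0.01] j [ 0.96  0.04 -0.44 -0.   -1.09  0.62]
[[-0.     1.     0.001]
 [-0.     0.001 -1.   ]
 [-1.    -0.     0.   ]]
t 0.93 pos [359.  231.6 231.2] w 85.2 F [ 0.9  0.2 -0.1] T [ 0.02 -0.13 -0.01] j [ 0.96  0.04 -0.44 -0.   -1.09  0.62]
tool delta [ 81.2  91.5 212.4]
```

Emit:
apply_moves:
  targets: "5 17 39 0 -1; 20 34 78 0 -1; 35 51 118 0 -1; 50 68 157 0 -1; 65 82 190 0 -1; 75 91.5 212.4 0 -1; 80 91.5 212.4 0 -1; 80 91.5 212.4 0 -1; 80 91.5 212.4 0 -1"

```text
clock: 1.68
position: [450.3, 21.2, 151.1]
ee_rot: [-0.5, -0.5, 0.5, -0.5]
contact_force: [-0.3, 0.2, 0.7]
gripper_width: 85.4
```

```bash
python3 - <<'E'
from w import *
to(450.6,19.2,30)
snap('top','t1');d=snap('scene','s1')
im=cv2.imread('pics/s1.png')[90:260,150:390];cv2.imwrite('pics/s1c.png',cv2.resize(im,None,fx=3,fy=3)*1)
E
```

```text
t 1.68 pos [450.3  21.2 151.1] w 85.4 F [-0.3  0.2  0.7] T [-0.02 -0.03  0.01] j [ 0.41  0.17 -0.52 -0.   -0.88  1.16]
tool delta [121.1   0.4   2. ]
```

View pics/s1c.png

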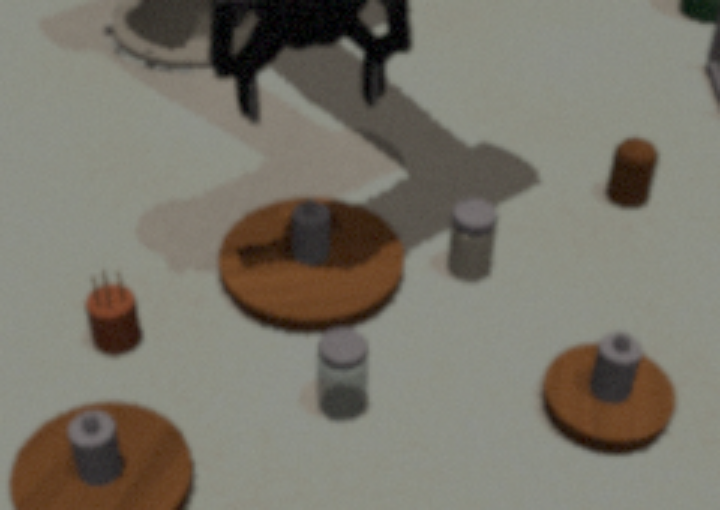

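Emit:
apply_moves:
  targets: "35 0 2 0 -1; 70 0.4 2 0 -1; 100 0.4 2 0 -1; 116 0.4 2 0 -1; 121 0.4 2 0 -1; 121 0.4 2 0 -1; 121 0.4 2 0 1; 121 0.4 2 0 1; 121 0.4 2 0 1; 121 0.4 2 0 1"

```text
clock: 2.62
position: [451.7, 19.7, 31.5]
ee_rot: [0.501, 0.5, -0.499, 0.5]
contact_force: [0.0, 0.0, 0.0]
gripper_width: 38.7
```

Emit:
apply_moves:
  targets: "0 0 0 0 1; 0 0 0 0 1; 0 0 0 0 1; 0 0 0 0 1; 0 0 0 0 1"

```text
clock: 3.03
position: [451.7, 19.7, 31.5]
ee_rot: [0.501, 0.5, -0.499, 0.5]
contact_force: [-2.2, 1.6, 5.9]
gripper_width: 30.7
```

```bash
python3 - <<'E'
from w import *
st()
d=snap('scene','s2')
im=cv2.imread('pics/s2.png')[90:260,150:390];cv2.imwrite('pics/s2c.png',cv2.resize(im,None,fx=3,fy=3)*1)
E
```

```text
t 3.03 pos [451.7  19.7  31.5] w 30.7 F [-2.2  1.6  5.9] T [ 0.49  0.52 -0.01] j [ 0.4   0.36 -0.66  0.   -0.55  1.17]
```

View pics/s2c.png

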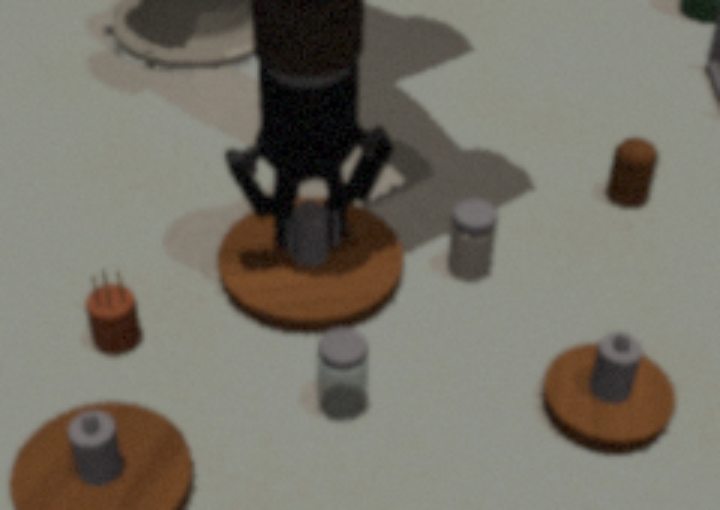

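Emit:
apply_moves:
  targets: "-10 0 0 0 1; -30 0 0 0 1; -60 0 0 0 1; -90 0 0 0 1; -110 0 0 0 1; -120 0 0 0 1; -120 0 0 0 1; -120 0 0 0 1; -120 0 0 0 1"

```text
clock: 3.83
position: [449.7, 19.0, 149.1]
ee_rot: [-0.499, -0.5, 0.501, -0.499]
contact_force: [-0.3, -0.0, -4.2]
gripper_width: 30.6
```

```bash
python3 - <<'E'
from w import *
from m import *
s,R=st();print(np.round(R,3))
T=snap('top','t3');d=snap('scene','s3')
z=s['position'][2]-31.5
print(z,fit(d,'L',451.7,19.7,z),fit(T,'L',451.7,19.7,z))
im=cv2.imread('pics/s3.png')[30:240,130:410];cv2.imwrite('pics/s3c.png',cv2.resize(im,None,fx=2.5,fy=2.5)*1)
E
```

```text
t 3.83 pos [449.7  19.  149.1] w 30.6 F [-0.3 -0.  -4.2] T [-0.02 -0.02  0.03] j [ 0.4   0.17 -0.52 -0.   -0.88  1.17]
[[-0.003  1.    -0.   ]
 [-0.    -0.    -1.   ]
 [-1.    -0.003  0.   ]]
117.56878584894667 (array([444.9872857,  19.1523389]), np.float64(181.38174438476562)) (array([450.21005027,  17.15167886]), np.float64(127.40096282958984))
```

View pics/s3c.png

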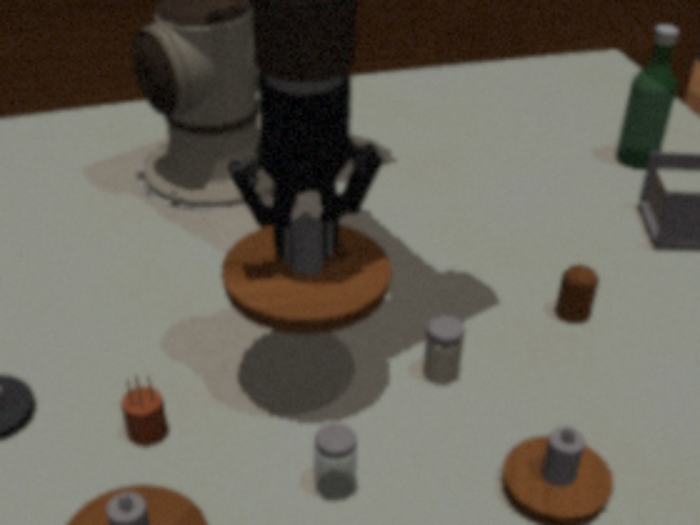

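View pics/t3.png

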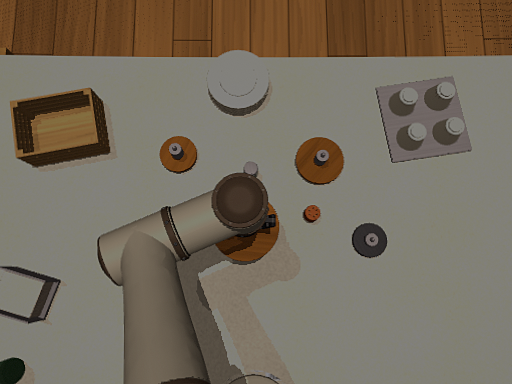

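```bash
cat >> m.py <<'E'
def overlay(d,items,fn,u0,v0,u1,v1,s):
    im=cv2.cvtColor(d['img'],cv2.COLOR_RGB2BGR)[v0:v1,u0:u1]
    im=cv2.convertScaleAbs(cv2.resize(im,None,fx=s,fy=s,interpolation=cv2.INTER_CUBIC),alpha=1.5)
    for (k,x,y,z),col in items:
        for c in contour(d,k,x,y,z):
            cv2.polylines(im,[np.int32((c-[u0-.5,v0-.5])*s)],True,col,1)
    cv2.imwrite('pics/'+fn+'.png',im)
E
python3 - <<'E'
from m import *
d=load('s3')
overlay(d,[(('L',448.6,18.5,117.6),(0,0,255)),(('L',445,19.2,117.6),(0,255,0))],'o3',200,90,310,170,7)
E
```

```text
(no output)
```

View pics/o3.png

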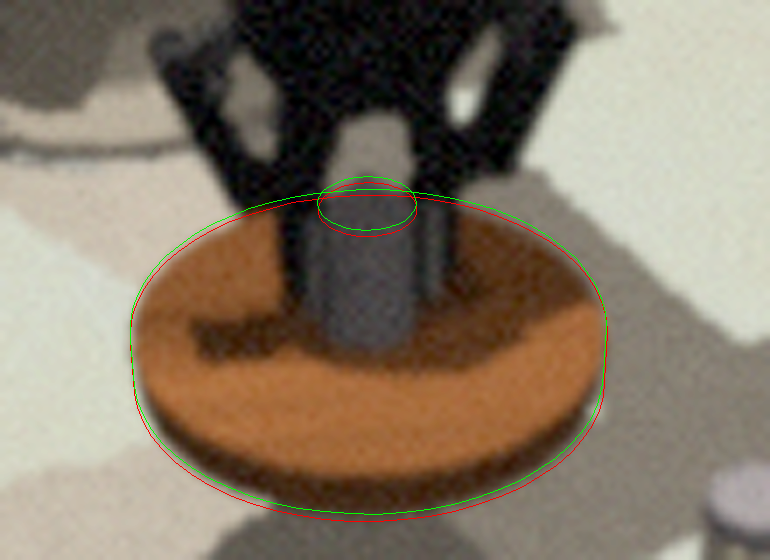

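Emit:
apply_moves:
  targets: "0 -1 12 0 1; 0 -3 40 0 1; 0 -5 75 0 1; 0 -8 112 0 1; 0 -10 149 0 1; 0 -13 186 0 1; 0 -15 223 0 1; 0 -18 260 0 1; 0 -20 290 0 1; 0 -21 310 0 1"

```text
clock: 4.77
position: [429.0, -293.2, 148.8]
ee_rot: [-0.5, -0.5, 0.501, -0.499]
contact_force: [-0.1, -0.1, -3.4]
gripper_width: 30.5
```

Emit:
apply_moves:
  targets: "0 0 10 0 1; 10 0 13.5 0 1; 20 0 13.5 0 1; 30 0 13.5 0 1; 40 0 13.5 0 1; 40 0 13.5 0 1; 40 0 13.5 0 1; 40 0 13.5 0 1"

```text
clock: 5.43
position: [430.5, -303.7, 110.5]
ee_rot: [0.5, 0.5, -0.5, 0.501]
contact_force: [-0.1, 1.0, -3.6]
gripper_width: 30.2
```

```bash
python3 - <<'E'
from w import *
from m import *
s,R=st();print(np.round(R,3))
T=snap('top','t4');d=snap('scene','s4')
z=s['position'][2]-31.5
print(z,fit(d,'L',426,-305,z),fit(T,'L',426,-305,z))
overlay(d,[(('L',426.3,-305,z),(0,0,255)),(('foot',426.3,-305,0),(0,255,0))],'o4',70,130,190,230,6)
E
```

```text
t 5.43 pos [ 430.5 -303.7  110.5] w 30.2 F [-0.1  1.  -3.6] T [-0.08 -0.05  0.05] j [-0.31  0.34 -0.4   0.   -0.83  1.88]
[[ 0.     1.     0.002]
 [-0.     0.002 -1.   ]
 [-1.     0.     0.   ]]
78.99799797898847 (array([ 428.23076312, -304.75660291]), np.float64(235.6898193359375)) (array([ 429.79600778, -304.12912737]), np.float64(124.68208312988281))
```

View pics/o4.png

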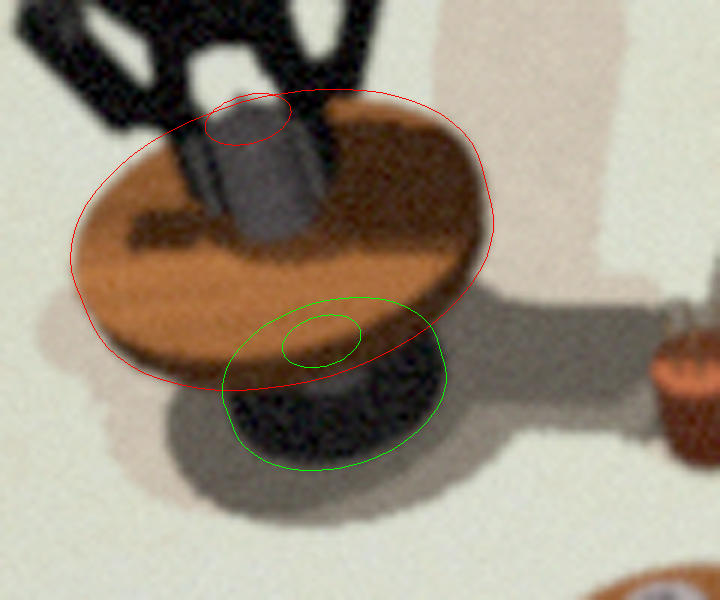

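View pics/t4.png

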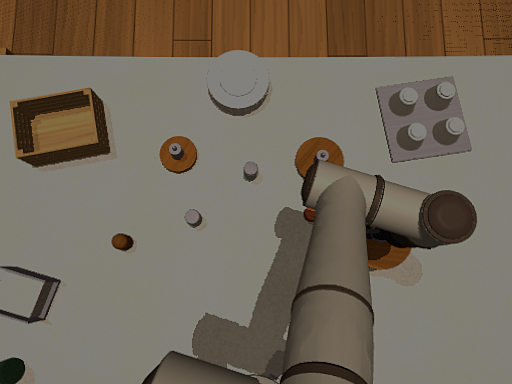

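Emit:
apply_moves:
  targets: "10 -2.3 0 0 1; 20 -2.3 0 0 1; 26 -2.3 0 0 1; 32 -2.3 0 0 1; 36 -2.3 0 0 1; 40 -2.3 0 0 1; 44 -2.3 0 0 1; 47 -2.3 0 0 1; 47 -2.3 0 0 1; 47 -2.3 0 0 1"

```text
clock: 6.37
position: [427.8, -304.2, 63.3]
ee_rot: [0.5, 0.5, -0.5, 0.5]
contact_force: [-0.1, -0.6, -3.0]
gripper_width: 30.8
```

```bash
python3 - <<'E'
from w import *
from m import *
s,R=st();print(np.round(R,3))
d=snap('scene','s5')
z=s['position'][2]-31.5
print(z,fit(d,'L',426,-305,z))
overlay(d,[(('L',426.3,-305,30),(0,0,255)),(('foot',426.3,-305,0),(0,255,0))],'o5',70,130,190,230,6)
E
```

```text
t 6.37 pos [ 427.8 -304.2   63.3] w 30.8 F [-0.1 -0.6 -3. ] T [ 0.    0.02 -0.01] j [-0.31  0.41 -0.45  0.   -0.72  1.88]
[[-0.  1.  0.]
 [-0.  0. -1.]
 [-1. -0.  0.]]
31.777346827093034 (array([ 425.13882903, -305.52343302]), np.float64(223.5355987548828))
```

View pics/o5.png

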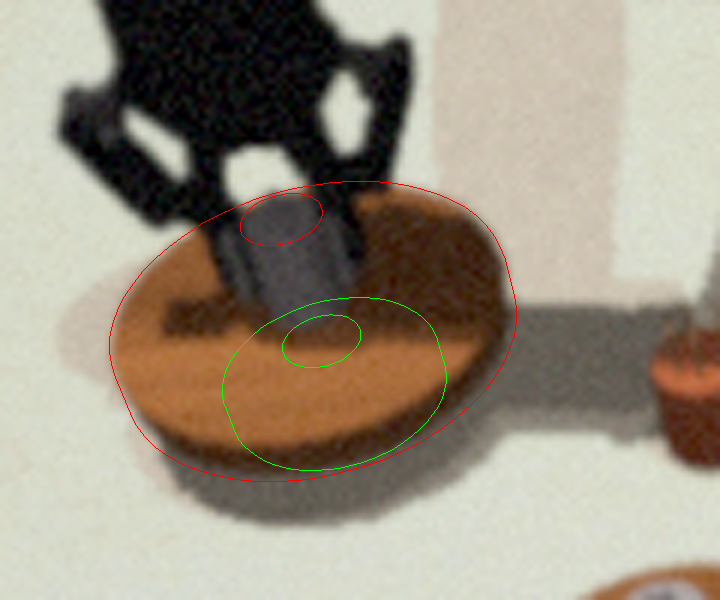

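Emit:
apply_moves:
  targets: "1.5 0 0 0 1; 1.5 0 0 0 1; 1.5 0 0 0 0.5; 1.5 0 0 0 0; 1.5 0 0 0 -1; 1.5 0 0 0 -1; 1.5 0 0 0 -1; 1.5 0 0 0 -1; 1.5 0 0 0 -1"

```text
clock: 7.17
position: [427.9, -304.2, 62.0]
ee_rot: [0.5, 0.5, -0.5, 0.5]
contact_force: [0.5, -0.3, -1.3]
gripper_width: 85.7
```

Emit:
apply_moves:
  targets: "-10 0 0 0 -1; -30 0 0 0 -1; -60 0 0 0 -1; -80 0 0 0 -1; -80 0 -20 0 -1; -80 25 -40 0 -1; -80 60 -55 0 -1; -80 95 -70 0 -1; -80 125 -85 0 -1; -80 155 -100 0 -1"

```text
clock: 8.0
position: [584.3, -203.2, 142.9]
ee_rot: [0.5, 0.5, -0.5, 0.5]
contact_force: [0.5, -0.3, -0.7]
gripper_width: 85.6
```

```bash
python3 - <<'E'
from w import *
from m import *
to(640.8,-180.8,31)
T=snap('top','t6');d=snap('scene','s6')
print(fit(d,'L',426,-305,30),fit(T,'L',426,-305,30))
print(fit(d,'M',640,-181,0),fit(T,'M',640,-181,0))
overlay(d,[(('L',426.3,-305,30),(0,0,255))],'o6',70,130,190,230,6)
E
```

```text
t 8.0 pos [ 584.3 -203.2  142.9] w 85.6 F [ 0.5 -0.3 -0.7] T [-0.05  0.04 -0.01] j [-0.07  0.45 -0.13  0.   -0.99  1.64]
tool delta [112.   56.4 -22.4]
(array([ 424.4587265 , -305.65099066]), np.float64(251.02862548828125)) (array([ 427.53653207, -306.60215009]), np.float64(368.8995361328125))
(array([ 638.80332419, -179.92978775]), np.float64(317.62286376953125)) (array([ 640.51337404, -181.53104489]), np.float64(179.26327514648438))
```

View pics/o6.png

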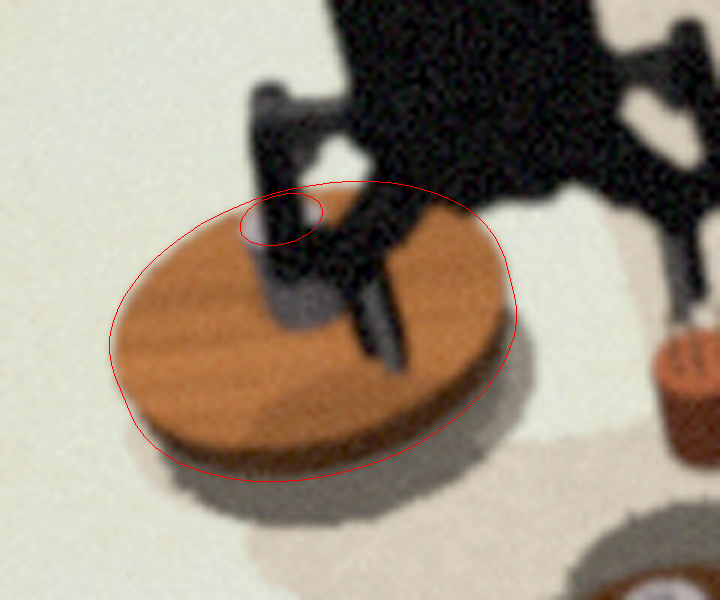

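View pics/t6.png

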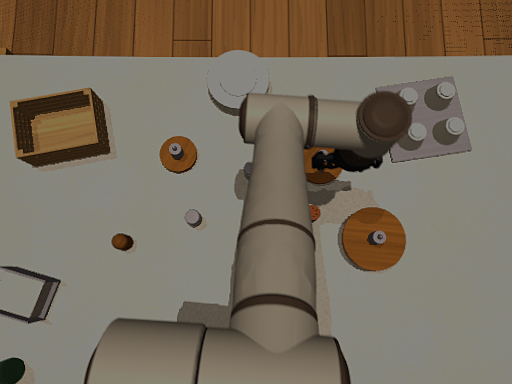

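Emit:
apply_moves:
  targets: "0 20 -8 0 -1; 10 45 -18 0 -1; 40 55.4 -22.4 0 -1; 75 55.4 -22.4 0 -1; 100 55.4 -22.4 0 -1; 112 55.4 -22.4 0 -1; 112 55.4 -22.4 0 -1; 112 55.4 -22.4 0 1; 112 55.4 -22.4 0 1; 112 55.4 -22.4 0 1"

```text
clock: 8.93
position: [639.6, -182.1, 32.4]
ee_rot: [0.501, 0.499, -0.499, 0.501]
contact_force: [0.2, 0.1, 1.4]
gripper_width: 51.5
```

Emit:
apply_moves:
  targets: "0 0 0 0 1; 0 0 0 0 1; 0 0 0 0 1; 0 0 0 0 1; 0 0 0 0 1; 0 0 0 0 1"

```text
clock: 9.43
position: [639.3, -181.8, 31.9]
ee_rot: [0.501, 0.499, -0.499, 0.501]
contact_force: [-0.5, 0.6, 6.0]
gripper_width: 30.8
```

```bash
python3 - <<'E'
from w import *
from m import *
s,R=st();print(np.round(R,3))
d=snap('scene','s7')
print(fit(d,'M',640,-181,0))
overlay(d,[(('M',640,-181,0),(0,0,255))],'o7',130,190,240,280,6)
E
```

```text
t 9.43 pos [ 639.3 -181.8   31.9] w 30.8 F [-0.5  0.6  6. ] T [ 0.43  0.27 -0.06] j [-0.03  0.63 -0.11  0.   -0.82  1.61]
[[ 0.003  1.     0.001]
 [-0.001  0.001 -1.   ]
 [-1.     0.003  0.001]]
(array([ 634.33008627, -182.36319104]), np.float64(239.06460571289062))
```

View pics/o7.png

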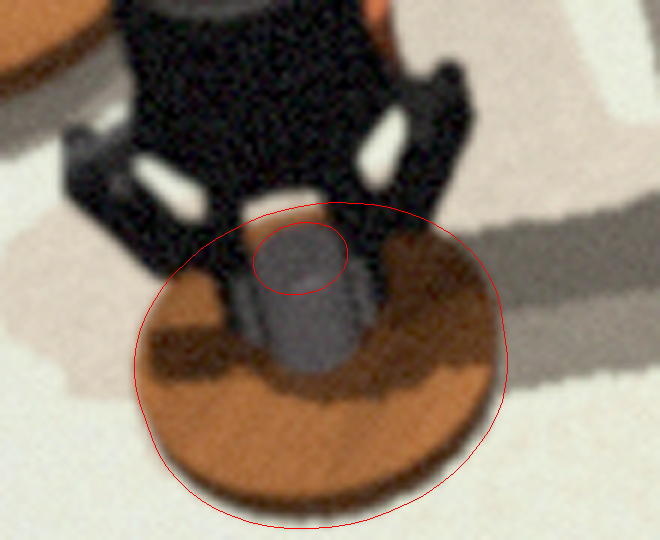

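```bash
cat >> m.py <<'E'
def fitlow(d,kind,x,y,z=0,frac=0.5):
    """fit only lower part of the outline (away from the gripper), darkness-insensitive"""
    im=cv2.GaussianBlur(d['img'],(0,0),1.0).astype(np.float32)
    gx=cv2.Sobel(im,cv2.CV_32F,1,0);gy=cv2.Sobel(im,cv2.CV_32F,0,1)
    G=np.minimum(np.sqrt((gx**2+gy**2).max(2)),250)
    def f(p):
        c=dense(contour(d,kind,p[0],p[1],z)[0]);
        lo,hi=c[:,1].min(),c[:,1].max();c=c[c[:,1]>lo+(hi-lo)*frac].astype(np.float32)
        return -cv2.remap(G,c[:,:1].copy(),c[:,1:].copy(),cv2.INTER_LINEAR).mean()
    b=min(((f((x+i,y+j)),x+i,y+j) for i in range(-10,11) for j in range(-10,11)))
    r=minimize(f,b[1:],method='Nelder-Mead');return np.round(r.x,1),round(-r.fun)
E
python3 - <<'E'
from m import *
for n in('scene0','s6','s7'): print(n,fitlow(load(n),'M',640,-181))
for n in('scene0','s1','s2'): print(n,fitlow(load(n),'L',450,19))
for n in('s5','s6','s7'): print(n,fitlow(load(n),'L',426,-305,30))
E
```

```text
scene0 (array([ 636.3, -179.7]), 218)
s6 (array([ 636.2, -179.7]), 233)
s7 (array([ 636.1, -181.7]), 226)
scene0 (array([445.9,  20.7]), 213)
s1 (array([445.9,  20.8]), 218)
s2 (array([446.2,  20.1]), 219)
s5 (array([ 406. , -309.7]), 124)
s6 (array([ 422.8, -304.9]), 123)
s7 (array([ 423.3, -304.8]), 112)
```

Emit:
apply_moves:
  targets: "-8 0 0 0 1; -25 0 0 0 1; -55 0 0 0 1; -85 0 0 0 1; -115 -5 3 0 1; -135 -20 12 0 1; -140 -45 26 0 1; -140 -75 43 0 1; -140 -105 61 0 1; -140 -135 78 0 1"

```text
clock: 10.32
position: [501.0, -260.0, 169.7]
ee_rot: [0.5, 0.5, -0.5, 0.5]
contact_force: [0.2, -0.3, -2.1]
gripper_width: 30.3
```

Emit:
apply_moves:
  targets: "0 -28 16 0 1; 0 -50 29 0 1; 0 -66 38 0 1; 0 -75 43 0 1; 0 -78 45 0 1; 0 -78 45 0 1; 0 -78 45 0 1; 0 -78 45 0 1"

```text
clock: 10.98
position: [426.2, -304.4, 169.7]
ee_rot: [0.5, 0.5, -0.5, 0.5]
contact_force: [-0.3, -0.5, -2.6]
gripper_width: 31.0
```

```bash
python3 - <<'E'
from w import *
from m import *
to(426.2,-305,31.5+95)
s=status.read_state()
d=snap('scene','s8')
z=s['position'][2]-31.9
print(z,fitlow(d,'M',426,-305,z),fit(d,'M',426,-305,z),fitlow(d,'L',426,-305,30))
overlay(d,[(('M',s['position'][0]+.4,s['position'][1]-.2,z),(0,0,255)),(('L',426.5,-305.3,30),(0,255,0))],'o8',60,90,190,230,5)
E
```

```text
t 10.98 pos [ 426.2 -304.4  169.7] w 31.0 F [-0.3 -0.5 -2.6] T [ 0.03  0.   -0.01] j [-0.31  0.27 -0.33 -0.   -0.97  1.88]
tool delta [43.2  0.   0.6]
137.83802821954941 (array([ 420.1, -305.8]), 149) (array([ 423.54129859, -305.33508905]), np.float64(223.69680786132812)) (array([ 423. , -305.1]), 107)
```

View pics/o8.png

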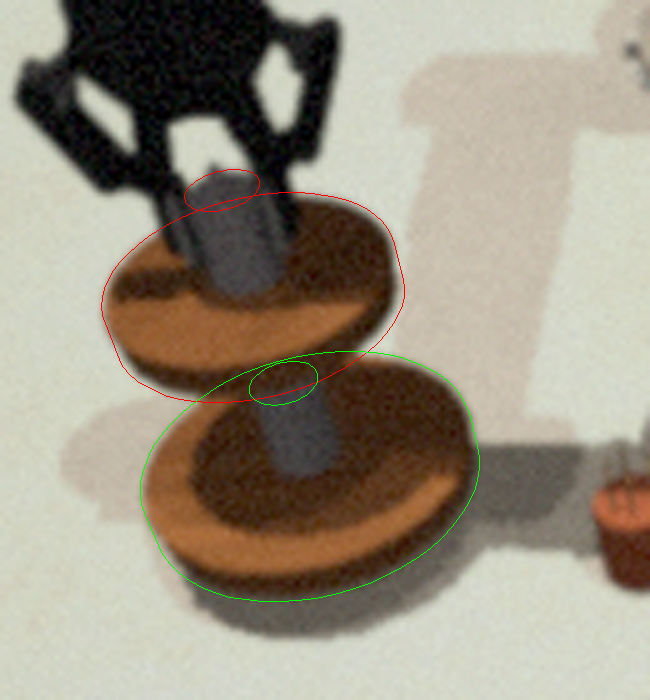

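Emit:
apply_moves:
  targets: "8 0.8 0 0 1; 16 0.8 0 0 1; 22 0.8 0 0 1; 27 0.8 0 0 1; 31 0.8 0 0 1; 35 0.8 0 0 1; 38 0.8 0 0 1; 41 0.8 0 0 1; 41 0.8 0 0 1; 41 0.8 0 0 1"

```text
clock: 11.87
position: [425.9, -304.8, 128.8]
ee_rot: [0.5, 0.5, -0.5, 0.5]
contact_force: [0.1, -0.1, -2.4]
gripper_width: 30.3
```

```bash
python3 - <<'E'
from w import *
from m import *
s,R=st()
d=snap('scene','s9')
z=s['position'][2]-31.9
print(z,fitlow(d,'M',426,-305,95),fit(d,'M',426,-305,95),fitlow(d,'L',426,-305,30))
overlay(d,[(('M',426.5,-305,95),(0,0,255)),(('L',426.5,-305.3,30),(0,255,0))],'o9',60,90,190,230,5)
E
```

```text
t 11.87 pos [ 425.9 -304.8  128.8] w 30.3 F [ 0.1 -0.1 -2.4] T [-0.04  0.   -0.01] j [-0.31  0.32 -0.38  0.   -0.87  1.88]
96.90858999049581 (array([ 401.6, -310.2]), 123) (array([ 422.16339956, -306.32820795]), np.float64(199.80299377441406)) (array([ 422.9, -305.1]), 108)
```

View pics/o9.png

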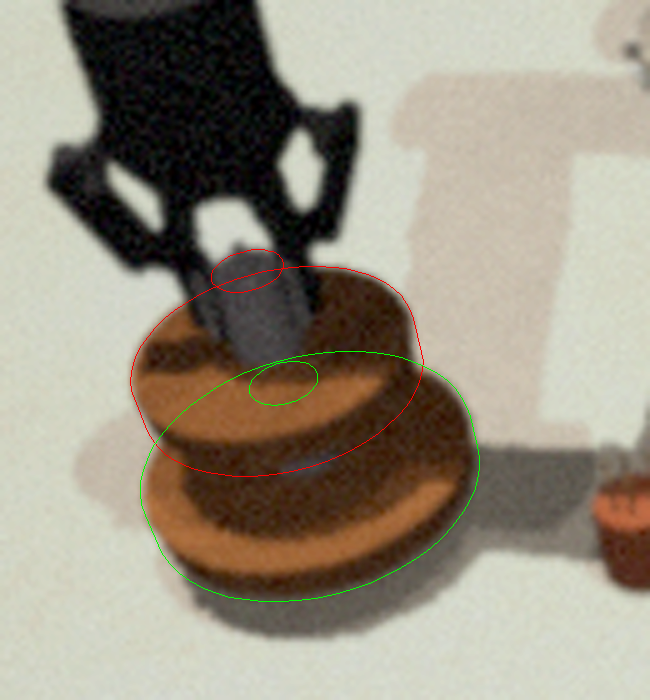

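No contact load, so the spigot is inside the socket. Next: lower 1.5 mm and release.

Emit:
apply_moves:
  targets: "1.5 0 0 0 1; 1.5 0 0 0 1; 1.5 0 0 0 0.5; 1.5 0 0 0 0; 1.5 0 0 0 -1; 1.5 0 0 0 -1; 1.5 0 0 0 -1; 1.5 0 0 0 -1; 1.5 0 0 0 -1"

```text
clock: 12.67
position: [426.0, -304.8, 127.4]
ee_rot: [0.5, 0.5, -0.5, 0.5]
contact_force: [0.1, 0.5, -0.0]
gripper_width: 85.9
```

Emit:
apply_moves:
  targets: "-10 0 0 0 -1; -30 0 0 0 -1; -60 0 0 0 -1; -70 0 -20 0 -1; -70 10 -50 0 -1; -70 25 -88 0 -1; -70 40 -126 0 -1; -70 56 -164 0 -1; -70 72 -202 0 -1; -70 88 -240 0 -1"

```text
clock: 13.5
position: [514.5, -62.8, 198.5]
ee_rot: [0.5, 0.5, -0.499, 0.501]
contact_force: [-0.1, -0.5, 0.8]
gripper_width: 85.4
```

```bash
python3 - <<'E'
from w import *
from m import *
to(657.7,200,31.5)
T=snap('top','t10');d=snap('scene','s10')
for k,z in(('M',95),('L',30)): print(k,fit(d,k,426,-305,z),fit(T,k,426,-305,z))
overlay(d,[(('M',426.5,-305,95),(0,0,255)),(('L',426.5,-305.3,30),(0,255,0))],'o10',60,90,190,230,5)
overlay(T,[(('M',426.5,-305,95),(0,0,255)),(('L',426.5,-305.3,30),(0,255,0))],'p10',320,180,440,290,5)
E
```

```text
t 13.5 pos [514.5 -62.8 198.5] w 85.4 F [-0.1 -0.5  0.8] T [-0.09 -0.04 -0.02] j [ 0.19  0.23 -0.3   0.   -1.04  1.38]
tool delta [ 167.3  143.1 -262.8]
M (array([ 428.57786116, -304.90375305]), np.float64(237.469482421875)) (array([ 427.44957835, -307.18341615]), np.float64(310.353271484375))
L (array([ 423.76360386, -305.33123062]), np.float64(143.17593383789062)) (array([ 428.17173858, -311.99838317]), np.float64(302.8504943847656))
```

View pics/o10.png

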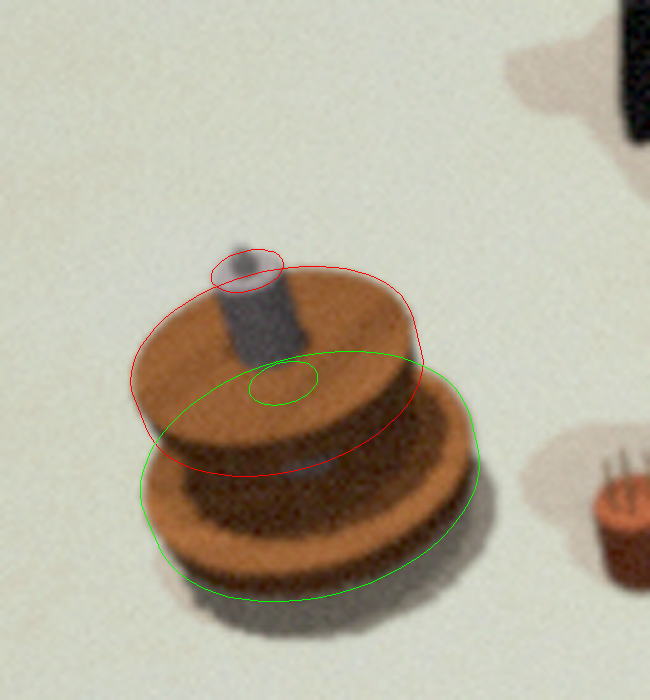

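View pics/p10.png

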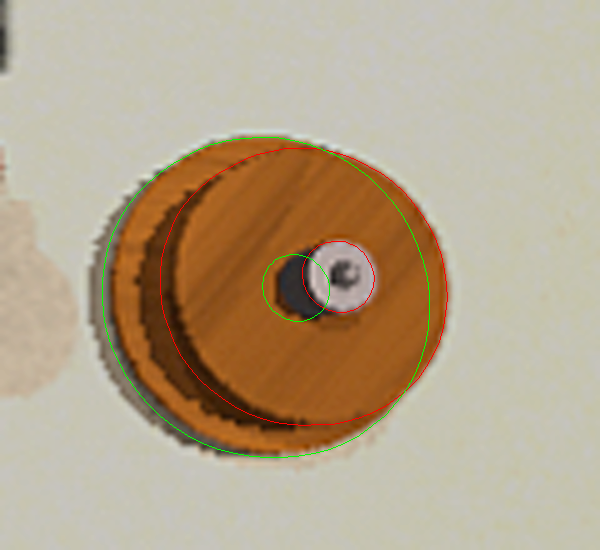

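Emit:
apply_moves:
  targets: "0 18 -33 0 -1; 0 37 -67 0 -1; 0 55 -101 0 -1; 0 73 -135 0 -1; 0 91 -168 0 -1; 15 109 -200 0 -1; 35 127 -233 0 -1; 60 140 -257 0 -1; 90 143.1 -262.8 0 -1; 120 143.1 -262.8 0 -1"

```text
clock: 14.43
position: [658.3, 200.4, 76.6]
ee_rot: [0.5, 0.5, -0.499, 0.501]
contact_force: [0.9, -0.0, 0.2]
gripper_width: 85.7
```

```bash
python3 - <<'E'
from w import *
to(657.7,200,31.5)
E
```

```text
t 14.43 pos [658.3 200.4  76.6] w 85.7 F [ 0.9 -0.   0.2] T [-0.09 -0.04 -0.02] j [ 0.53  0.62 -0.01  0.   -0.94  1.04]
tool delta [45.1 -0.7  0.4]
```

Emit:
apply_moves:
  targets: "20 -0.5 0 0 -1; 38 -0.5 0 0 -1; 46 -0.5 0 0 -1; 46 -0.5 0 0 -1; 46 -0.5 0 0 1; 46 -0.5 0 0 1; 46 -0.5 0 0 1; 46 -0.5 0 0 1; 46 -0.5 0 0 1; 46 -0.5 0 0 1"

```text
clock: 15.27
position: [657.4, 198.7, 33.2]
ee_rot: [0.501, 0.5, -0.499, 0.501]
contact_force: [0.4, 0.3, 5.6]
gripper_width: 30.5
```

Emit:
apply_moves:
  targets: "0 0 0 0 1; 0 0 0 0 1; 0 0 0 0 1; 0 0 0 0 1"

```text
clock: 15.6
position: [657.5, 198.7, 33.2]
ee_rot: [0.501, 0.5, -0.499, 0.501]
contact_force: [-0.2, 0.5, 5.0]
gripper_width: 31.0
```

```bash
python3 - <<'E'
from w import *
from m import *
s,R=st();print(np.round(R,3))
d=snap('scene','s11')
for n in ('scene0','s11'): print(fitlow(load(n),'S',658,200))
overlay(d,[(('S',657.7,200,0),(0,0,255))],'o11',300,150,410,250,5)
E
```

```text
t 15.6 pos [657.5 198.7  33.2] w 31.0 F [-0.2  0.5  5. ] T [0.3  0.29 0.02] j [ 0.53  0.66 -0.05  0.   -0.86  1.04]
[[ 0.003  1.     0.001]
 [ 0.001  0.001 -1.   ]
 [-1.     0.003 -0.001]]
(array([654. , 202.3]), 218)
(array([654. , 199.8]), 219)
```

View pics/o11.png

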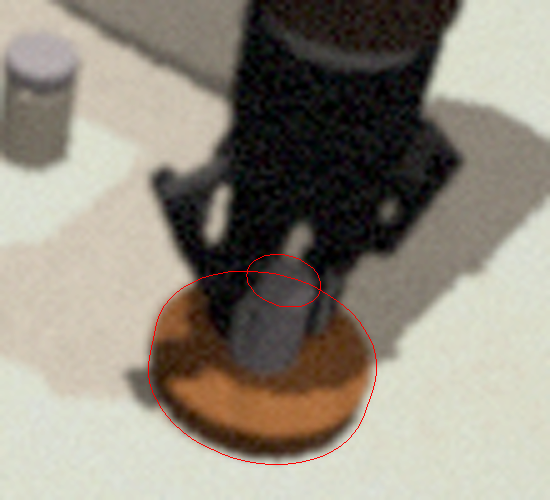

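Emit:
apply_moves:
  targets: "-8 0 0 0 1; -25 0 0 0 1; -55 0 0 0 1; -90 0 0 0 1; -125 -3 7 0 1; -160 -12 27 0 1; -185 -26 57 0 1; -198 -42 92 0 1; -202 -58 127 0 1; -202 -74 162 0 1"

```text
clock: 16.48
position: [581.4, 34.8, 234.7]
ee_rot: [0.5, 0.5, -0.499, 0.5]
contact_force: [0.9, -0.2, -2.0]
gripper_width: 30.6
```

Emit:
apply_moves:
  targets: "0 -16 35 0 1; 0 -32 70 0 1; 0 -48 105 0 1; 0 -64 140 0 1; 0 -80 175 0 1; 0 -96 210 0 1; 0 -112 245 0 1; 0 -128 280 0 1; 0 -141 307 0 1; 0 -150 328 0 1"

```text
clock: 17.32
position: [430.0, -293.5, 232.7]
ee_rot: [-0.5, -0.5, 0.501, -0.499]
contact_force: [1.0, 0.0, -2.0]
gripper_width: 30.5
```

Emit:
apply_moves:
  targets: "0 -4.5 9 0 1; 0 -6.5 13.5 0 1; 0 -6.5 13.5 0 1; 0 -6.5 13.5 0 1; 0 -6.5 13.5 0 1"

```text
clock: 17.73
position: [426.5, -304.5, 233.2]
ee_rot: [0.5, 0.501, -0.5, 0.5]
contact_force: [-0.2, 0.0, -2.6]
gripper_width: 30.7
```

```bash
python3 - <<'E'
from w import *
from m import *
to(426.6,-304.8,193.2)
s=status.read_state()
d=snap('scene','s12')
z=s['position'][2]-33.2
print(z,fitlow(d,'S',426,-305,z),fit(d,'S',426,-305,z))
overlay(d,[(('S',s['position'][0]+.2,s['position'][1]-.7,z),(0,0,255)),(('M',427,-305.8,95),(0,255,0))],'o12',50,60,180,210,5)
E
```

```text
t 17.73 pos [ 426.5 -304.5  233.2] w 30.7 F [-0.2  0.  -2.6] T [-0.03  0.04  0.01] j [-0.31  0.21 -0.23 -0.   -1.13  1.88]
tool delta [40.   0.1  0.3]
199.9844794353407 (array([ 420.7, -306. ]), 210) (array([ 422.61891123, -306.00522945]), np.float64(241.6654815673828))
```

View pics/o12.png

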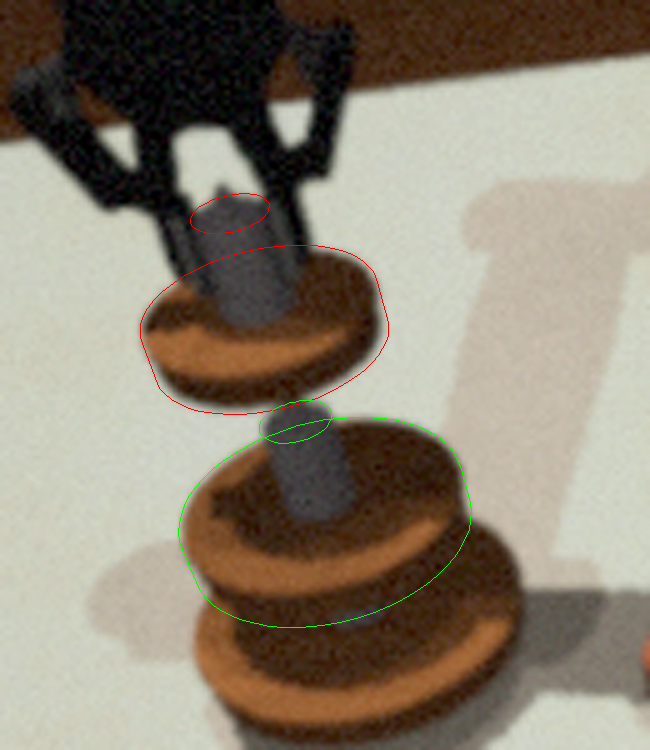

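Emit:
apply_moves:
  targets: "8 0.5 0.3 0 1; 15 0.5 0.3 0 1; 20 0.5 0.3 0 1; 25 0.5 0.3 0 1; 29 0.5 0.3 0 1; 33 0.5 0.3 0 1; 36 0.5 0.3 0 1; 38 0.5 0.3 0 1; 38 0.5 0.3 0 1; 38 0.5 0.3 0 1"

```text
clock: 18.62
position: [426.6, -305.9, 195.4]
ee_rot: [0.5, 0.5, -0.5, 0.5]
contact_force: [0.5, -0.0, -1.9]
gripper_width: 30.8
```

```bash
python3 - <<'E'
from w import *
from m import *
s,R=st()
d=snap('scene','s13')
overlay(d,[(('S',427,-305.5,160),(0,0,255)),(('M',427,-305.8,95),(0,255,0))],'o13',50,60,180,210,5)
E
```

```text
t 18.62 pos [ 426.6 -305.9  195.4] w 30.8 F [ 0.5 -0.  -1.9] T [-0.03  0.02  0.01] j [-0.31  0.25 -0.29  0.   -1.03  1.88]
```

View pics/o13.png

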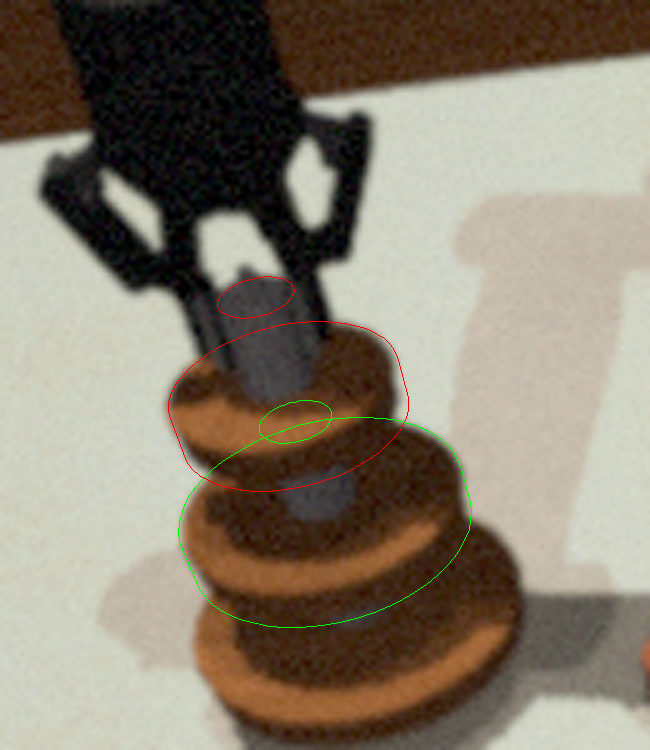

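Emit:
apply_moves:
  targets: "1.7 0 -0.7 0 1; 1.7 0 -0.7 0 1; 1.7 0 -0.7 0 0.5; 1.7 0 -0.7 0 0; 1.7 0 -0.7 0 -1; 1.7 0 -0.7 0 -1; 1.7 0 -0.7 0 -1; 1.7 0 -0.7 0 -1; 1.7 0 -0.7 0 -1"

```text
clock: 19.42
position: [426.6, -305.1, 193.8]
ee_rot: [0.5, 0.5, -0.5, 0.5]
contact_force: [-0.0, -0.5, -0.3]
gripper_width: 85.5
```

Emit:
apply_moves:
  targets: "-10 0 0 0 -1; -30 0 0 0 -1; -60 0 0 0 -1; -70 0 -15 0 -1; -70 0 -45 0 -1; -70 0 -85 0 -1; -70 0 -125 0 -1; -70 0 -165 0 -1; -70 0 -205 0 -1; -70 0 -245 0 -1"

```text
clock: 20.25
position: [426.2, -58.4, 264.7]
ee_rot: [0.501, 0.5, -0.5, 0.5]
contact_force: [0.7, -0.7, -0.2]
gripper_width: 85.4
```

```bash
python3 - <<'E'
from w import *
from m import *
to(422.1,331.3,20)
T=snap('top','t14');d=snap('scene','s14')
for k,z in(('S',160),('M',95)): print(k,fit(d,k,426,-305,z),fit(T,k,426,-305,z))
print(fit(d,'finial',422,331),fit(T,'finial',422,331))
overlay(d,[(('S',427,-305.5,160),(0,0,255)),(('M',427,-305.8,95),(0,255,0))],'o14',50,60,180,210,5)
overlay(T,[(('S',427,-305.5,160),(0,0,255)),(('M',427,-305.8,95),(0,255,0))],'p14',330,170,450,290,5)
E
```

```text
t 20.25 pos [426.2 -58.4 264.7] w 85.4 F [ 0.7 -0.7 -0.2] T [-0.02 -0.08 -0.02] j [ 0.24  0.02 -0.38  0.   -1.17  1.33]
tool delta [ 244.8   -4.6 -389.7]
S (array([ 428.50623396, -305.51576327]), np.float64(222.16812133789062)) (array([ 428.09684121, -307.52505817]), np.float64(307.5709533691406))
M (array([ 433.2545966 , -303.89696153]), np.float64(164.9434051513672)) (array([ 428.33590313, -312.61269862]), np.float64(286.64630126953125))
(array([421.37448853, 331.80161464]), np.float64(191.40554809570312)) (array([422.79790985, 331.56249597]), np.float64(127.84953308105469))
```

View pics/o14.png

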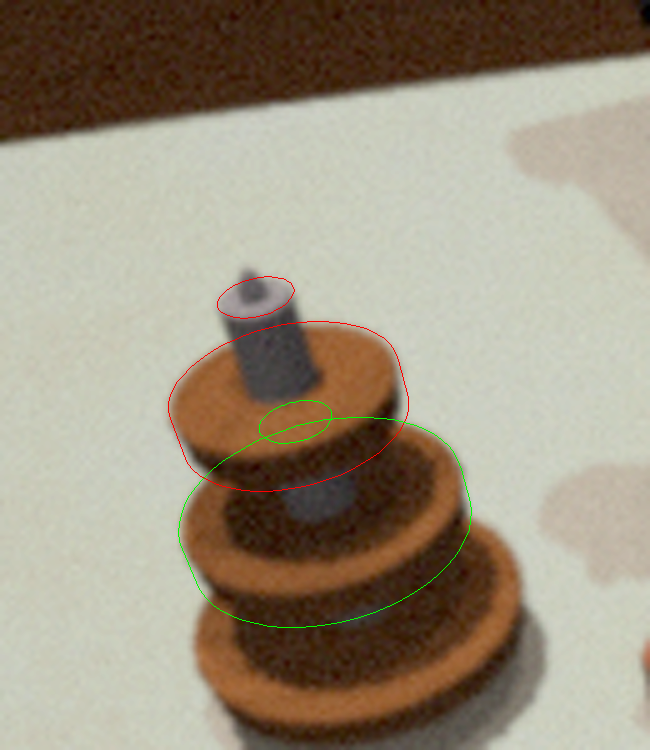

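View pics/p14.png

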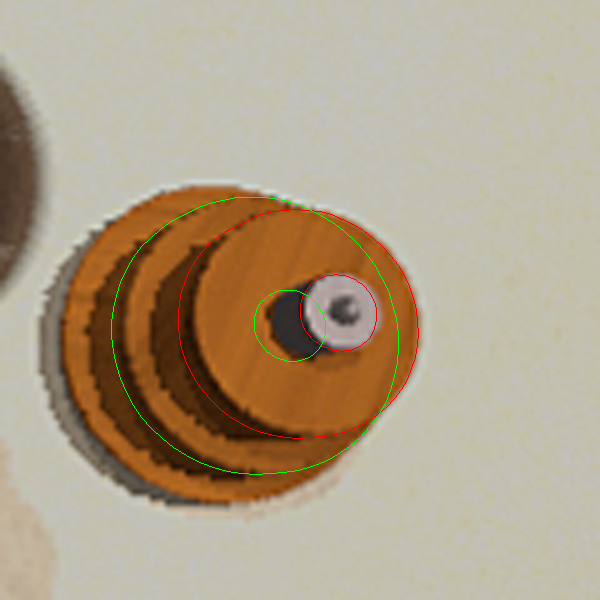

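Emit:
apply_moves:
  targets: "0 0 -40 0 -1; 0 -1 -80 0 -1; 0 -1 -120 0 -1; 0 -2 -160 0 -1; 0 -2 -200 0 -1; 0 -3 -240 0 -1; 0 -4 -280 0 -1; 0 -4 -320 0 -1; 0 -4 -360 0 -1; 0 -4 -390 0 -1"

```text
clock: 21.18
position: [422.7, 332.5, 264.3]
ee_rot: [0.5, 0.5, -0.499, 0.5]
contact_force: [0.5, 0.0, 0.2]
gripper_width: 85.2
```

Emit:
apply_moves:
  targets: "35 0 0 0 -1; 75 0 0 0 -1; 115 0 0 0 -1; 155 0 0 0 -1; 180 0 0 0 -1; 180 0 0 0 -1; 180 0 0 0 -1"

```text
clock: 21.77
position: [422.9, 329.5, 83.4]
ee_rot: [-0.499, -0.5, 0.501, -0.5]
contact_force: [-0.8, -0.0, 0.5]
gripper_width: 85.6
```

```bash
python3 - <<'E'
from w import *
to(422.1,331.8,14)
E
```

```text
t 21.77 pos [422.9 329.5  83.4] w 85.6 F [-0.8 -0.   0.5] T [ 0.04 -0.02  0.01] j [ 0.96  0.39 -0.4   0.   -0.78  0.61]
tool delta [69.4 -0.8 -2.5]
```

Emit:
apply_moves:
  targets: "25 -0.8 -1.5 0 -1; 50 -0.8 -1.5 0 -1; 65 -0.8 -1.5 0 -1; 69 -0.8 -1.5 0 -1; 69 -0.8 -1.5 0 -1; 69 -0.8 -1.5 0 1; 69 -0.8 -1.5 0 1; 69 -0.8 -1.5 0 1; 69 -0.8 -1.5 0 1; 69 -0.8 -1.5 0 1"

```text
clock: 22.6
position: [422.3, 332.2, 16.1]
ee_rot: [0.501, 0.5, -0.499, 0.5]
contact_force: [-1.2, -0.4, 6.6]
gripper_width: 38.9
```

Emit:
apply_moves:
  targets: "0 0 0 0 1; 0 0 0 0 1; 0 0 0 0 1; 0 0 0 0 1; 0 0 0 0 1"

```text
clock: 23.02
position: [422.3, 332.2, 16.1]
ee_rot: [0.501, 0.5, -0.499, 0.5]
contact_force: [-0.5, -0.1, 6.4]
gripper_width: 38.7
```

```bash
python3 - <<'E'
from w import *
from m import *
s,R=st();print(np.round(R,3))
d=snap('scene','s15')
overlay(d,[(('finial',422.1,331.3,0),(0,0,255))],'o15',310,90,420,190,5)
E
```

```text
t 23.02 pos [422.3 332.2  16.1] w 38.7 F [-0.5 -0.1  6.4] T [-0.17  0.2   0.01] j [ 0.97  0.49 -0.46  0.   -0.61  0.6 ]
[[ 0.002  1.     0.001]
 [ 0.002  0.001 -1.   ]
 [-1.     0.002 -0.002]]
```

View pics/o15.png

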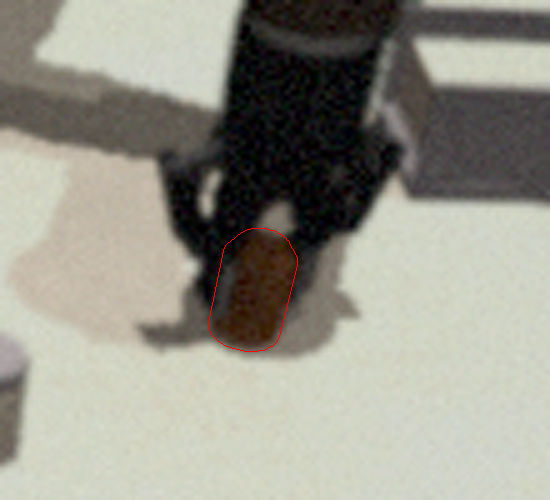

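Emit:
apply_moves:
  targets: "-10 0 0 0 1; -35 0 0 0 1; -70 0 0 0 1; -110 0 0 0 1; -150 0 0 0 1; -190 0 5 0 1; -225 0 20 0 1; -250 0 45 0 1; -265 0 80 0 1; -270 0 115 0 1"

```text
clock: 23.9
position: [422.1, 216.0, 288.4]
ee_rot: [0.502, 0.5, -0.497, 0.501]
contact_force: [0.6, -0.8, -0.6]
gripper_width: 38.8
```

Emit:
apply_moves:
  targets: "0 0 38 0 1; 0 1 77 0 1; 0 1 116 0 1; 0 2 155 0 1; 0 2 194 0 1; 0 3 233 0 1; 0 3 272 0 1; 0 4 311 0 1; 0 5 350 0 1; 0 5 389 0 1"

```text
clock: 24.73
position: [425.8, -174.4, 285.3]
ee_rot: [0.5, 0.5, -0.5, 0.5]
contact_force: [0.6, 0.2, -1.1]
gripper_width: 38.7
```

Emit:
apply_moves:
  targets: "0 0 37 0 1; 0 0 70 0 1; 0 0 97 0 1; 0 0 117 0 1; 0 0 129 0 1; 0 0 133 0 1; 0 0 133 0 1; 0 0 133 0 1; 0 0 133 0 1"

```text
clock: 25.48
position: [426.8, -304.5, 284.9]
ee_rot: [0.5, 0.5, -0.499, 0.5]
contact_force: [-0.2, -0.0, -0.9]
gripper_width: 38.4
```

```bash
python3 - <<'E'
from w import *
from m import *
to(427.3,-305.3,241.1)
s=status.read_state()
d=snap('scene','s16')
z=s['position'][2]-16.1
print(z,fit(d,'finial',426,-305,z))
overlay(d,[(('finial',s['position'][0]-.2,s['position'][1]-.9,z),(0,0,255)),(('S',427.5,-306,160),(0,255,0))],'o16',50,30,180,180,5)
E
```

```text
t 25.48 pos [ 426.8 -304.5  284.9] w 38.4 F [-0.2 -0.  -0.9] T [ 0.    0.02 -0.01] j [-0.31  0.18 -0.15 -0.   -1.25  1.88]
tool delta [43.8  0.5  0.8]
268.76975555077377 (array([ 424.65843567, -307.04696528]), np.float64(103.67333984375))
```

View pics/o16.png

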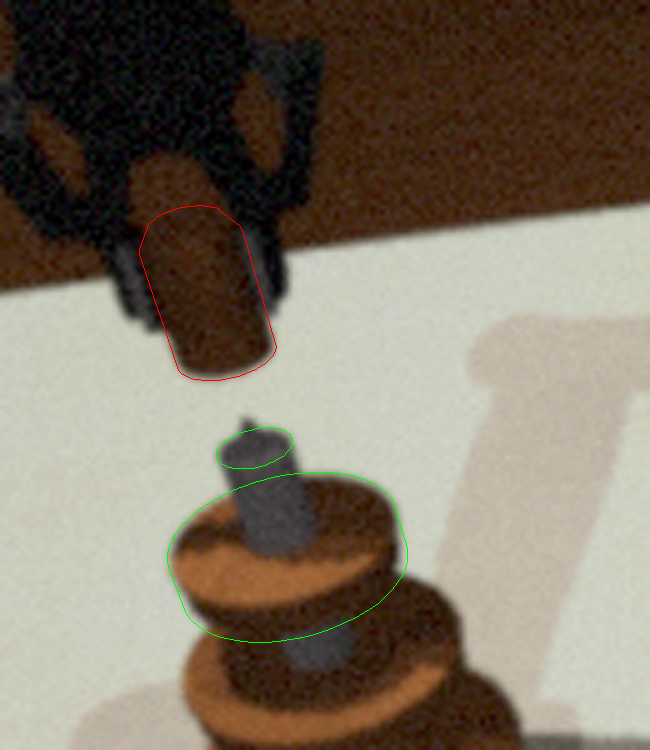

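Emit:
apply_moves:
  targets: "8 0.6 0.3 0 1; 16 0.6 0.3 0 1; 23 0.6 0.3 0 1; 28 0.6 0.3 0 1; 32 0.6 0.3 0 1; 36 0.6 0.3 0 1; 39 0.6 0.3 0 1; 42 0.6 0.3 0 1; 42 0.6 0.3 0 1; 42 0.6 0.3 0 1"

```text
clock: 26.37
position: [427.4, -305.9, 242.6]
ee_rot: [0.5, 0.5, -0.5, 0.5]
contact_force: [-0.1, 0.3, 0.1]
gripper_width: 38.9
```

```bash
python3 - <<'E'
from w import *
from m import *
s,R=st()
d=snap('scene','s17')
overlay(d,[(('finial',427.3,-306,225),(0,0,255)),(('S',427.5,-306,160),(0,255,0))],'o17',50,30,180,180,5)
E
```

```text
t 26.37 pos [ 427.4 -305.9  242.6] w 38.9 F [-0.1  0.3  0.1] T [ 0.01  0.03 -0.02] j [-0.31  0.21 -0.22  0.   -1.15  1.88]
```

View pics/o17.png

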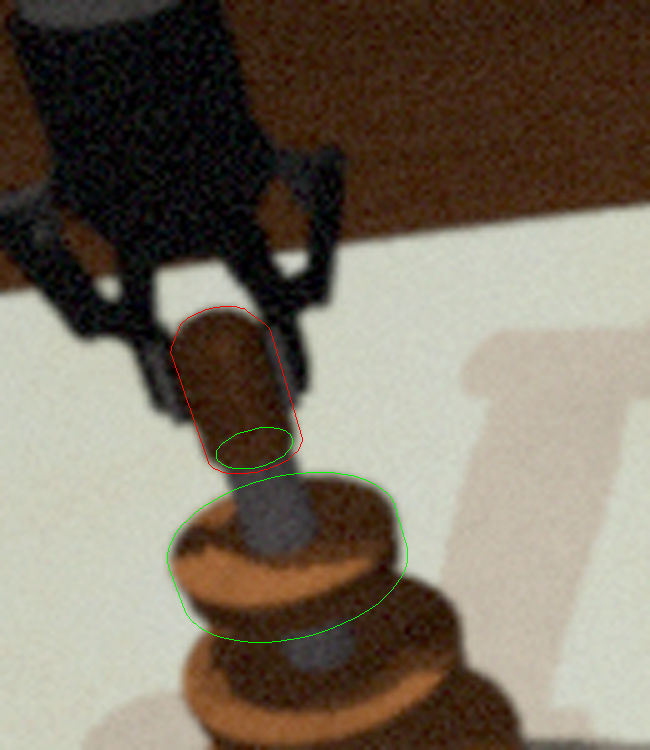

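Emit:
apply_moves:
  targets: "1.2 0 -0.4 0 1; 1.2 0 -0.4 0 1; 1.2 0 -0.4 0 0.5; 1.2 0 -0.4 0 0; 1.2 0 -0.4 0 -1; 1.2 0 -0.4 0 -1; 1.2 0 -0.4 0 -1; 1.2 0 -0.4 0 -1; 1.2 0 -0.4 0 -1; 1.2 0 -0.4 0 -1"

```text
clock: 27.25
position: [427.3, -305.5, 241.4]
ee_rot: [0.5, 0.5, -0.5, 0.5]
contact_force: [-0.2, -0.0, -0.1]
gripper_width: 85.4
```

Emit:
apply_moves:
  targets: "-10 0 0 0 -1; -30 0 0 0 -1; -55 0 0 0 -1; -85 0 0 0 -1; -90 0 -15 0 -1; -90 0 -45 0 -1; -90 0 -85 0 -1; -90 0 -125 0 -1; -90 0 -165 0 -1; -90 0 -205 0 -1"

```text
clock: 28.08
position: [426.9, -99.0, 332.5]
ee_rot: [0.501, 0.499, -0.5, 0.5]
contact_force: [0.9, -0.0, -0.5]
gripper_width: 85.1
```

Emit:
apply_moves:
  targets: "0 0 -15 0 -1; 0 0 -20 0 -1; 0 0 -20 0 -1; 0 0 -20 0 -1"

```text
clock: 28.42
position: [427.4, -80.8, 331.9]
ee_rot: [0.5, 0.5, -0.5, 0.5]
contact_force: [0.5, 0.5, 0.7]
gripper_width: 85.5
```

```bash
python3 - <<'E'
from w import *
from m import *
s,R=st()
T=snap('top','t18');d=snap('scene','s18')
for k,z in(('finial',225),('S',160)): print(k,fit(d,k,426,-305,z),fit(T,k,426,-305,z))
for k,x,y in(('p',493,-153),('a',604,5),('b',481,152)): print(k,fit(d,k,x,y)[0],fit(T,k,x,y)[0])
overlay(d,[(('finial',427.3,-306,225),(0,0,255)),(('S',427.5,-306,160),(0,255,0))],'o18',50,30,180,240,3.6)
overlay(T,[(('finial',427.3,-306,225),(0,0,255)),(('S',427.5,-306,160),(0,255,0))],'p18',330,170,450,290,5)
E
```

```text
t 28.42 pos [427.4 -80.8 331.9] w 85.5 F [0.5 0.5 0.7] T [-0.06  0.03 -0.03] j [ 0.19 -0.01 -0.24  0.   -1.34  1.38]
finial (array([ 430.32291412, -305.71742249]), np.float64(175.8523712158203)) (array([ 428.69770628, -308.19833401]), np.float64(155.02740478515625))
S (array([ 430.23980343, -305.28892303]), np.float64(194.36685180664062)) (array([ 426.03849524, -313.67047732]), np.float64(170.9366912841797))
p [ 493.73745282 -153.14375563] [ 481.30681106 -139.36313196]
a [603.64679082   6.05281994] [606.98989533   4.66725021]
b [480.8299098  152.90478802] [470.36200946 140.76296361]
```

View pics/o18.png

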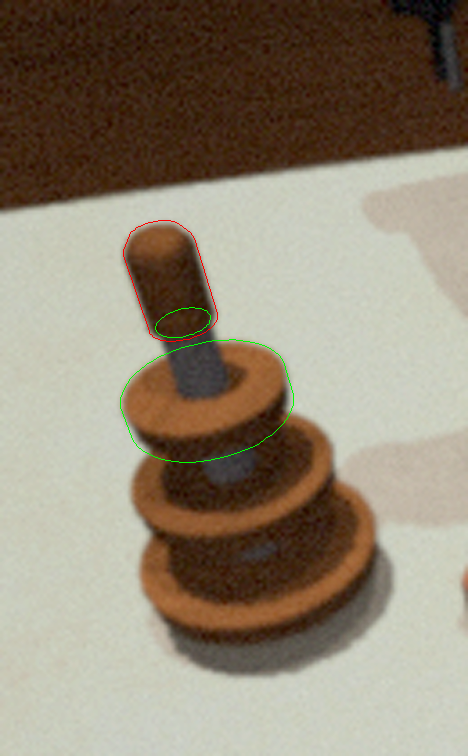

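View pics/p18.png

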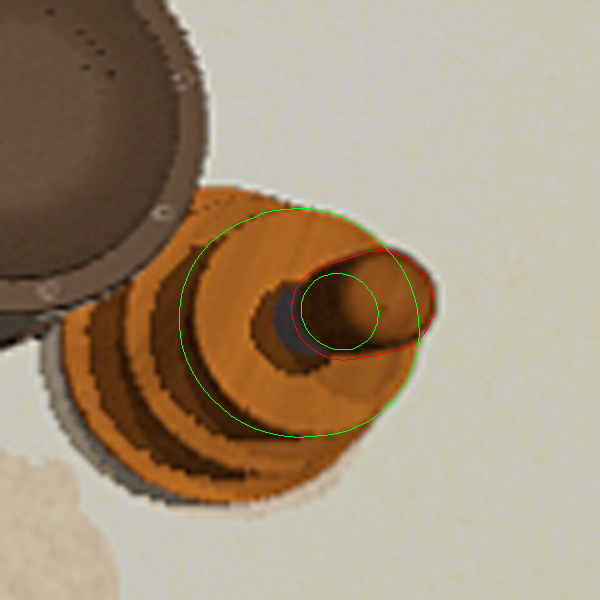

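View pics/s18.png

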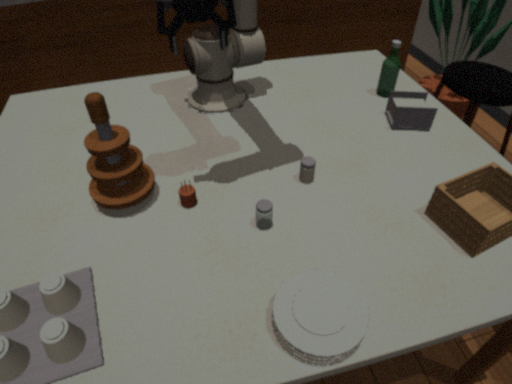

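The stand is complete with the knob seated (96,108), and the shakers and pot are where they started. Handing in.

```bash
python3 -c "
from bench import job
print(job.job_done())"
```

```text
the job is handed in; nothing more can be done
None
```

The stand is assembled on its foot in the required order (large, medium, small, knob), and I handed the job in at about 28.5 s. No verdict was reported.

- **Seating:** each part went down with no contact load and was let go 0–2 mm above its shoulder by the arm's reading. Pictures after each release showed it level, and the model outlines matched to within about 2–3 mm.
- **Bystanders:** in the last scene picture the shakers and the toothpick pot are within 1 mm of where they started. The gripper is open and well clear of the stand.
- **Checks that disagreed:**
    - **Seated tiers and knob:** the two cameras differ by up to about 3 mm, which I put down to calibration and outline-fit bias.
    - **Partly hidden tiers:** the top-camera fits, and one scene fit of the medium tier, were off by about 5–8 mm on tiers already covered by other parts. I ignored these.
    - **Pot and one shaker:** in the final top view their fits jumped by 15–19 mm, probably because the arm was in the way. The unobstructed scene view shows both unmoved.

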